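# Roll the tool caddy into its parking bay

### The job

Roll the little wheeled caddy forward over the bench until its swivel castors all trail straight, then steer it between the rails of the wooden parking bay and push it gently home against the spring buffers until the catch drops behind the bar on its nose and holds it there; then let go. Keep its wheels on the bench and the tin of nails standing in it, do not force it hard against the bay, and leave the other things on the bench where they are.

Things in the scene. Friction and masses are not known exactly. Their poses are not given: they have to be found in the camera images.
- caddy: small plywood caddy on four 24 mm castors, 0.6 kg plus the tin (0.15 to 0.3 kg): deck 140 long x 106 wide x 10 mm, top 38 mm above the bench, low lips, steel hoop handle across the rear, steel bar across the nose. Origin on the bench plane under the deck's middle; x forward (to the nose), y its left, z up. All four wheels are swivel castors.
- caddy_bar (a point): middle of the nose bar that the catch holds: steel, 8 mm round, 44 mm long along the caddy's y, 24 mm ahead of the deck's front edge, 94 mm ahead of the caddy's origin, 33 mm above the bench.
- caddy_handle (a point): middle of the handle's straight top bar: steel, 10 mm round, about 72 mm of it straight along the caddy's y; 62 mm behind the caddy's origin, 95 mm above the bench, its legs 84 mm apart. Easily pinched from above with the fingers closing along the caddy's x.
- caddy_nose (a point): middle of the deck's front edge, 70 mm ahead of the caddy's origin, 33 mm above the bench.
- castor_front_left (a joint): swivel angle of the front left castor about the vertical, rad; pivot 48 mm ahead of the caddy's origin, 36 mm to its left; the wheel runs 12 mm off the pivot. 0 = the wheel trails straight behind its pivot, as when the caddy rolls forward; about +-1.6 = crosswise. It turns freely; rolling the caddy straight forward 3 to 4 cm swings it near 0.
- castor_front_right (a joint): the same for the front right castor, 36 mm to the right.
- castor_rear_left (a joint): the same for the rear left castor, pivot 46 mm behind the origin, 36 mm to the left.
- castor_rear_right (a joint): the same for the rear right castor, pivot 46 mm behind, 36 mm to the right.
- bay: wooden parking bay fixed to the bench. Origin on the bench in the middle of its mouth; x points into the bay, y left looking in. Two rails 45 mm high, 118 mm apart inside (6 mm of play each side of the deck), reach 82 mm in from the mouth; their flared lips stand 22 mm ahead of it. At the back a dark cross block, 52 mm high, with two sprung rubber buffers and a steel spring catch.
- bay_back (a point): point on the bay's centre line 60 mm inside the mouth, 33 mm above the bench. The cross block is clamped at a depth that differs each time and is not reported: the deck's front edge first meets the buffers between 5 and 50 mm beyond this point. The buffers start at 1 N and grow by 0.5 N a mm; 12 mm on they are bottomed (7 N) and the block is hard.
- bay_mouth (a point): middle of the bay's mouth, at the bay's origin but 33 mm above the bench. The steel catch stands over the bay's centre line in front of the cross block, ramped towards the mouth; the nose bar lifts it (1 to 5 N), from about 12 mm before the buffers are met; it drops behind the bar when the buffers are pressed in 7 to 8 mm (5 to 6 N in all), and then holds the caddy, pushed back on it with 4 to 5 N. Catch and block are stiff.
- nail_tin: shallow round tin of nails, 86 mm across, 32 mm high, standing on the caddy's deck between the lips. Origin under its centre, 38 mm above the bench.
- mug_steel: steel tumbler, 68 mm across, 82 mm high; bystander, leave alone. Origin under its centre.
- sanding_block: cork sanding block 60 x 104 x 32 mm; bystander, leave alone. Origin under its centre.
- oil_bottle: small white bottle with a cap, 40 mm across, 76 mm high; bystander, leave alone. Origin under its centre.
- disc_blank: round wooden blank, 135 mm across, 29 mm high; bystander, leave alone. Origin under its centre.
- disc_thin: thin round wooden disc, 77 mm across, 8 mm high; bystander, leave alone. Origin under its centre.
There are look-alikes about, which are no part of the job. There is more than one size of the caddy; the job needs the larger.

How it is judged:
By the outcome, as a careful person would: the job done as asked, in the order asked, and still so for the second after the job is handed in, with the robot touching nothing.
It also fails if it takes over 48 s, if anything falls off the work surface, if the arm or the gripper's body presses on something with over 40 N, if the wrist force passes 120 N, or if a joint passes its speed limit or range.

### The arm

A 6-joint arm with a two-finger parallel gripper is mounted at the origin on a cart in front of the work surface, level with it; the furniture and walls round the work are solid. World frame = base frame: x ahead of the robot, y to its left, z up, the work surface at z = 0. Lengths are in m, angles in rad, forces in N, time in s.
With the tool pointing down it reaches from about 0.4 to 0.825 m from the base axis. Payload 7 kg.
Tool frame: the origin (TCP) lies midway between the tips of the shut fingers; the grasp point (between the pads) lies arm.hold_point_z behind it (arm.hold_point_z is the distance from the TCP to the grasp point, in m); z points along the fingers, y is the line along which they close (so a half turn about z gives the same grasp; the last joint's range is limited). The gripper opens to 88 mm and grips with 3 to 60 N. Pads are 19 mm wide; open, the fingers measure 130 mm over their backs; the gripper's body (78 mm by 193 mm) begins 47 mm behind the grasp point.
Start: joints at [0.288, 0.359, 0.012, 0, -1.224, -0.288], TCP at [0.675, -0, 0.227] pointing down, gripper open.
Joint ranges: [-3.07, 3.07], [-1.43, 2.12], [-1.02, 1.25], [-3.03, 1.67], [-3.05, -0], [-3.03, 3.03]. Speed limits (rad/s): [2.39, 2.39, 3.01, 3.14, 3.14, 3.14].

### API

Orientations are given as [roll, pitch, yaw] about the fixed x, y, z axes, in that order (R = Rz(yaw) Ry(pitch) Rx(roll)).
In Python, from station import arm gives the robot as it stands.
- The arm moves only by the shell command python3 -m crank 'ROWS' [OPENING] [FORCE]. ROWS is JSON, a list that holds one entry, the list of rows, each a list of 4 numbers: the shift along the tool's x, y, z in units of 25 mm (1.0 is 25 mm), then the turn about the tool's z in units of 5 degrees (1.0 is 5 degrees). A call has 1 to 12 rows; each row is the pose to reach, as a shift and turn from the pose commanded when the call began, along the tool's axes at that moment; what a row does not reach only later rows make up. A row lasts 1/8 s, in which the tool goes at most 62.5 mm and 10.7 degrees, less where a joint would pass 70% of its speed; a pose out of reach is approached as far as the arm can. A call with a gripper value outside its range is refused whole. OPENING is the closure, from 0 (fully open) to 1 (shut), set as the call begins (- or left out, the last holds). The fingers move at their own pace and stop on an object; FORCE is the grip in N (left out, the last holds). Time passes only in rows, so rows that repeat a pose let the fingers close. It gives the time, the measured TCP pose, the force, the opening and the grip force at its end, in the units of the state.
- arm.get_state(): the state, without advancing time (a new reading comes with each control period).
- arm.grab_frame(name): name is "scene" or "side" or "wrist"; returns (picture, depth): 480x640x3 uint8, red, green, blue; 480x640 float32, m along the optical axis (not along the pixel's ray), 0 where there is no reading.
- arm.get_calibration(name): a dict with "mtx" (3x3 intrinsics, pixels), "k1" (the pictures are not rectified: a ray, as slopes to the right and down, at radius r is drawn at 1 + k1 r^2 times it, then the intrinsics apply), "R" (3x3) and "t" (3): a world point X has camera coordinates R X + t; the wrist camera has in their place "mount" (4x4, takes a point from camera to tool coordinates, whose origin is the TCP and whose axes are the flange's). Camera axes: x right, y down, z forward; pixel columns grow to the right and rows downward; lengths in m; the calibration is good to about 2 mm. A picture is of the moment at which its call begins: read the wrist's pose just before it. get_calibration takes no time and is no camera call.
- arm.job_done(): hands the job in; it is judged then, once.
Trained networks look in the newest picture that a camera, given by its name, has taken for a name from the list of things; names that differ only in an ending like _2 or _b are one class to them, and where a whole thing is asked for, a point or a joint stands for the part that bears it (a point fixed in the world has none). Each returns a list of dicts, best first, with "score" (0 to 1); they miss things now and then, are a little off and sometimes report something else, mostly with a low value. They report only what shows in the picture. A call takes as long as a camera call. They do not tell look-alikes from the thing itself.
- arm.recognise(thing, camera): "extent" ([left, top, width, height] in pixels, round what is visible of it).
- arm.trace(thing, camera): "mask" (480x640 bool, what is visible of it) and "extent" ([left, top, width, height] in pixels, round what is visible of it).
The state is a dict: "t": time; "q": joint angles; "qd": joint speeds; "joint_efforts": joint torques, N m; "eef_pos": TCP position; "ee_rot": TCP orientation; "force": force on the tool from outside, world axes, zero at the start; "moment": the same for the moment, N m; "width": finger opening in m; "gripper_force": force on a finger pad.
Only numpy, scipy, OpenCV 4.12 (cv2) and the standard library are available. Lean on these libraries where they do the work, as an engineer would, in place of code of your own. Each camera call takes 0.05 s, during which the arm holds its last target. There are 200 camera calls.

## Working session

There is one attempt and no reset: what is moved stays moved. The work goes in short steps, Python scripts to look and compute and a shell command to move; the robot and the scene stay as the last step left them, time stands still between calls to the robot, and variables do not carry over. Pictures are saved under pics/ and viewed, at most 10 in all, crops included, and the job is handed in when it is done.

```bash
ls; mkdir -p pics; cat > h.py <<'E'
import numpy as np, cv2
from station import arm
from scipy.spatial.transform import Rotation as Rn
def cam(n):
    c=arm.get_calibration(n); K=np.array(c["mtx"]); k=c["k1"]
    if n=="wrist":
        s=arm.get_state(); M=np.array(c["mount"]); T=np.eye(4)
        T[:3,:3]=Rn.from_euler('xyz',s["ee_rot"]).as_matrix(); T[:3,3]=s["eef_pos"]
        W=T@M
    else:
        R=np.array(c["R"]);t=np.array(c["t"]); W=np.eye(4); W[:3,:3]=R.T; W[:3,3]=-R.T@t
    return K,k,W
def rays(c,uv):
    K,k,W=c
    p=cv2.undistortPoints(np.array(uv,float).reshape(-1,1,2),K,np.array([k,0,0,0.])).reshape(-1,2)
    return np.c_[p,np.ones(len(p))]
def at_z(c,uv,z):
    d=rays(c,uv)@c[2][:3,:3].T; o=c[2][:3,3]
    return o+d*((z-o[2])/d[:,2])[:,None]
def at_depth(c,uv,D):
    r=rays(c,uv)*np.array(D,float).reshape(-1,1)
    return r@c[2][:3,:3].T+c[2][:3,3]
def proj(c,X):
    K,k,W=c; P=(np.atleast_2d(X)-W[:3,3])@W[:3,:3]
    p=P[:,:2]/P[:,2:]; p=p*(1+k*(p**2).sum(1))[:,None]
    return p@K[:2,:2].T+K[:2,2]
def save(n,im): cv2.imwrite('pics/'+n+'.png',im[...,::-1])
E
python3 - <<'E'
from h import *
print(arm.hold_point_z, arm.get_state())
for n in("scene","side"):
    c=cam(n); im,d=arm.grab_frame(n); save(n,im); np.savez(n,im=im,d=d)
    print(n,c[2][:3,3])
    for th in("caddy","bay","nail_tin","caddy_handle","castor_front_left"):
        for r in arm.recognise(th,n): print(th,r)
E
```

```text
pics
0.0188 {'t': 0.0, 'q': array([ 2.88128613e-01,  3.59372239e-01,  1.10677524e-02, -3.32505249e-04,
       -1.22410334e+00, -2.88132768e-01]), 'qd': array([ 0.00089886,  0.00096243, -0.0006213 ,  0.00044209, -0.00031736,
       -0.0006706 ]), 'joint_efforts': array([-8.00930356e-04, -5.82726967e+01,  2.93058443e+01,  6.99745238e+00,
        6.93249181e-03, -2.06530804e-04]), 'eef_pos': array([ 6.74514863e-01, -1.31928407e-05,  2.25639212e-01]), 'ee_rot': array([ 3.13995876e+00, -1.58277758e-04, -1.57091359e+00]), 'force': array([ 0.45445611,  0.48078428, -0.59992518]), 'moment': array([0.00147743, 0.00665764, 0.06100929]), 'gripper_force': 0.0, 'width': 0.08778780288599704}
scene [ 0.21771641 -0.60310162  0.59719106]
caddy {'extent': [163.6, 218.2, 58.9, 42.2], 'score': 0.84}
caddy {'extent': [247.4, 212.3, 89.8, 55.8], 'score': 0.56}
bay {'extent': [335.3, 163.5, 119.8, 67.1], 'score': 0.74}
nail_tin {'extent': [271.8, 204.8, 43.5, 40.1], 'score': 0.86}
caddy_handle {'extent': [160.3, 218.5, 59.4, 37.5], 'score': 0.82}
caddy_handle {'extent': [251.5, 208.7, 82.4, 53.7], 'score': 0.6}
side [0.30213691 0.80870441 0.61304858]
caddy {'extent': [285.8, 248.0, 86.1, 60.7], 'score': 0.6}
caddy {'extent': [373.5, 318.2, 66.4, 44.9], 'score': 0.57}
caddy {'extent': [261.0, 307.5, 55.8, 47.4], 'score': 0.41}
bay {'extent': [133.7, 233.9, 129.2, 58.3], 'score': 0.74}
nail_tin {'extent': [309.7, 250.1, 35.4, 36.4], 'score': 0.6}
caddy_handle {'extent': [288.7, 247.6, 80.4, 56.9], 'score': 0.79}
caddy_handle {'extent': [370.1, 318.4, 68.9, 47.7], 'score': 0.6}
castor_front_left {'extent': [383.4, 347.5, 7.6, 4.8], 'score': 0.45}
castor_front_left {'extent': [296.5, 292.5, 10.7, 8.1], 'score': 0.44}
castor_front_left {'extent': [285.5, 244.8, 85.0, 59.0], 'score': 0.39}
```

View pics/scene.png

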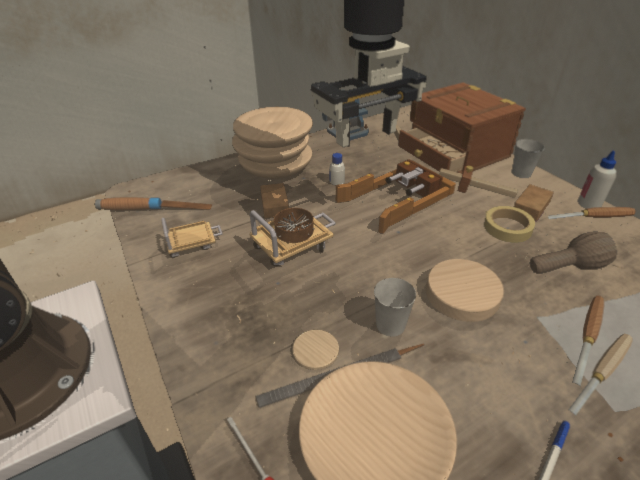

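View pics/side.png

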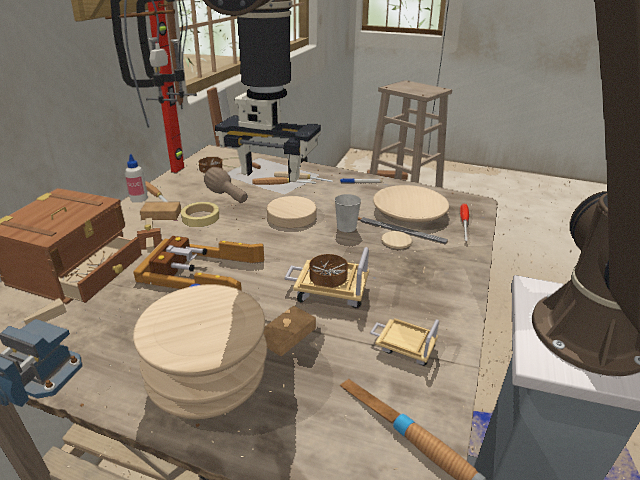

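The scene picture shows the larger caddy with the tin at (292,235). The small empty look-alike is at (192,235). The bay is at (405,190), with the bottle at (337,170) near its left rail. In the side view the larger caddy is at (330,280), the small one at (405,340) and the bay at (195,260). I choose the one with the tin, and will check it in a close crop.

```bash
python3 - <<'E'
from h import *
a=np.load('scene.npz');b=np.load('side.npz')
A=cv2.resize(a['im'][150:280,235:475],None,fx=3.3,fy=3.3,interpolation=cv2.INTER_CUBIC)[:430]
save('c1',cv2.resize(a['im'][140:280,235:475],(800,467),interpolation=cv2.INTER_CUBIC))
save('c2',cv2.resize(b['im'][215:330,120:380],(800,354),interpolation=cv2.INTER_CUBIC))
for n,s in(("scene",a),("side",b)):
    c=cam(n)
    v,u=np.mgrid[0:480,0:640]; P=at_depth(c,np.c_[u.ravel(),v.ravel()],s['d'].ravel())
    P=P[s['d'].ravel()>0]
    np.save(n+'_P',P)
    print(n,np.median(P[(abs(P[:,2])<.02)&(P[:,0]>.4)&(P[:,0]<.8)&(abs(P[:,1])<.3)],0))
E
```

```text
scene [ 5.51180470e-01 -8.34028747e-02  1.77109735e-05]
side [ 0.52201574  0.05809651 -0.00105125]
```

View pics/c1.png

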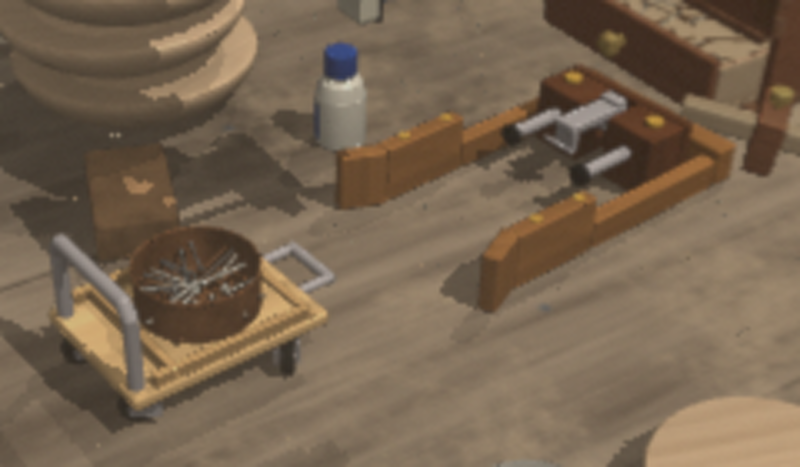

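View pics/c2.png

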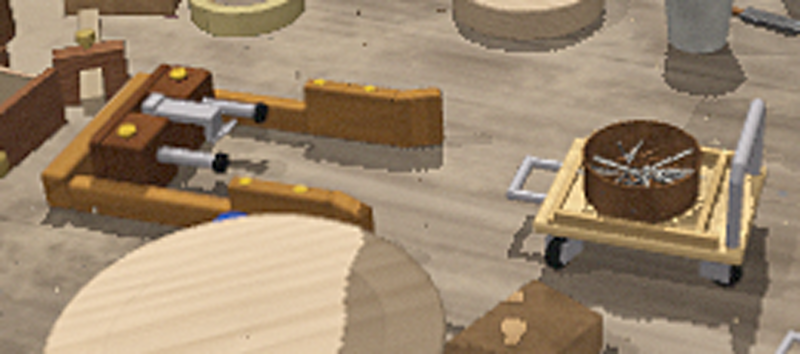

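The crops confirm it: crop 1 shows the larger caddy with the tin, its handle to the left at (95,280) and its nose bar to the right at (300,265). The bay's rails end at (360,180) and (490,275), with the catch at (590,120) and the buffers at (515,130) and (580,172). Next I measure from depth.

```bash
python3 - <<'E'
from h import *
P=np.load('scene_P.npy');Q=np.load('side_P.npy')
c=cam('scene');d=cam('side')
s=lambda u,v:(235+u*.3,140+v*.3); t=lambda u,v:(120+u*.325,215+v*.325)
print('handle',at_z(c,[s(62,240),s(126,303)],.095).round(4),'side',at_z(d,[t(757,105),t(742,163)],.095).round(4))
print('bar',at_z(c,[s(292,245),s(331,275)],.033).round(4),'side',at_z(d,[t(522,158),t(510,192)],.033).round(4))
print('deck RR,RL,FR',at_z(c,[s(138,390),s(55,315),s(325,312)],.038).round(4),'side FL RL',at_z(d,[t(537,222),t(742,250)],.038).round(4))
# top view
S=1000; x0,y0=.35,-.3   # image: right=x (0.35..0.95), up=y
H,W=560,800
im=np.zeros((H,W,3),np.uint8)
for pts,ims in((P,0),(Q,1)):
    z=pts[:,2]; m=(z>.012)&(z<.16)
    u=((pts[m,0]-.4)*1300).astype(int); v=((.2-pts[m,1])*1300).astype(int)
    ok=(u>=0)&(u<W)&(v>=0)&(v<H)
    zz=z[m][ok]
    col=np.c_[255*np.clip(zz/.05,0,1),255*((zz>.03)&(zz<.05)),np.full(len(zz),120+100*ims)]
    for a,b,k in zip(u[ok],v[ok],col): cv2.circle(im,(a,b),1,tuple(map(int,k)),-1)
for k in range(0,13):
    for j in range(9): cv2.circle(im,(int(k*.05*1300),int(j*.05*1300)),2,(255,255,255),-1)
save('top',im)
E
```

```text
handle [[ 0.462   0.0716  0.095 ]
 [ 0.4673 -0.0028  0.095 ]] side [[0.4647 0.0014 0.095 ]
 [0.4575 0.0708 0.095 ]]
bar [[0.618  0.0689 0.033 ]
 [0.6221 0.0277 0.033 ]] side [[0.624  0.0282 0.033 ]
 [0.6167 0.0689 0.033 ]]
deck RR,RL,FR [[ 0.4654 -0.0116  0.038 ]
 [ 0.4533  0.0778  0.038 ]
 [ 0.5952 -0.0077  0.038 ]] side FL RL [[0.5848 0.1005 0.038 ]
 [0.4505 0.0847 0.038 ]]
```

View pics/top.png

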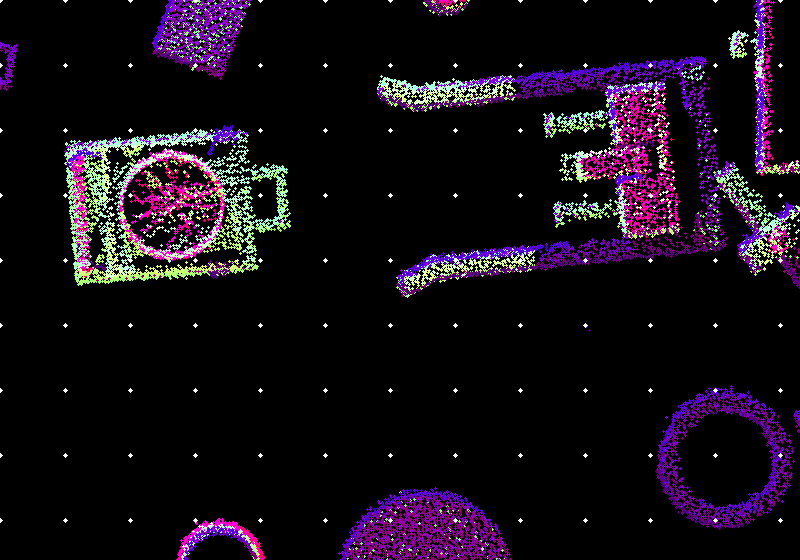

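The fused top view (x=.4+u/1300, y=.2−v/1300) shows the caddy at (165,205). The bay's lips end at (385,85) and (402,290), its buffer tips are at (548,125) and (556,213), and the block starts at u≈610. I'll fit the lines.

```bash
python3 - <<'E'
from h import *
for nm,P in(('scene',np.load('scene_P.npy')),('side',np.load('side_P.npy'))):
    U=(P[:,0]-.4)*1300;V=(.2-P[:,1])*1300;z=P[:,2]
    def box(a,b,e,f,lo,hi): return P[(U>a)&(U<b)&(V>e)&(V<f)&(z>lo)&(z<hi)]
    def line(p):
        x=p[:,0];k=np.polyfit(x,p[:,1],1); r=p[:,1]-np.polyval(k,x)
        for _ in range(2):
            m=abs(r)<2*r.std(); k=np.polyfit(x[m],p[m,1],1); r=p[:,1]-np.polyval(k,x); 
        return np.degrees(np.arctan(k[0])).round(2),np.polyval(k,.76).round(4),(r[m]).std().round(4),len(p)
    print(nm,'railL',line(box(435,510,60,120,.0425,.048)),'railR',line(box(440,530,235,280,.0425,.048)))
    print(' backL',line(box(520,690,50,110,.012,.04)),'backR',line(box(540,700,235,275,.012,.04)))
    for q,bx in(('buf1',(540,610,105,140)),('buf2',(545,620,195,230))):
        p=box(*bx,.02,.05); print(q,len(p),np.percentile(p[:,0],[1,5,10]).round(4),np.median(p[:,1]).round(4),p[:,2].max().round(3))
    p=box(370,420,60,110,.01,.05);print('lipL',np.percentile(p[:,0],[1,5]).round(4))
    p=box(370,430,260,310,.01,.05);print('lipR',np.percentile(p[:,0],[1,5]).round(4))
    p=box(60,100,120,300,.088,.105)
    k=np.polyfit(p[:,1],p[:,0],1);print('handle',len(p),p.mean(0).round(4),np.degrees(np.arctan(-k[0])).round(2),np.percentile(p[:,1],[2,98]).round(4),p[:,2].max().round(4))
    p=box(255,300,150,240,.02,.045);print('bar',np.percentile(p[:,0],[90,98]).round(4),np.percentile(p[:,1],[3,97]).round(4),p[p[:,0]>p[:,0].max()-.012].mean(0).round(4))
    p=box(100,240,140,275,.072,.12);print('nails',len(p),p[:,2].max() if len(p) else 0)
E
```

```text
scene railL (np.float64(6.95), np.float64(0.1263), np.float64(0.004), 82) railR (np.float64(6.76), np.float64(-0.0065), np.float64(0.0037), 115)
 backL (np.float64(6.89), np.float64(0.1236), np.float64(0.0048), 160) backR (np.float64(6.64), np.float64(-0.0092), np.float64(0.004), 305)
buf1 84 [0.8192 0.8207 0.8212] 0.1026 0.042
buf2 93 [0.8279 0.8284 0.829 ] 0.0353 0.046
lipL [0.6913 0.6923]
lipR [0.7061 0.7075]
handle 188 [0.4617 0.0279 0.0971] 5.09 [-0.0101  0.0724] 0.1015
bar [0.6196 0.6222] [0.0227 0.0685] [0.6165 0.0443 0.035 ]
nails 0 0
side railL (np.float64(8.5), np.float64(0.13), np.float64(0.0036), 83) railR (np.float64(6.64), np.float64(-0.0019), np.float64(0.0036), 81)
 backL (np.float64(2.1), np.float64(0.1363), np.float64(0.0072), 626) backR (np.float64(3.19), np.float64(0.0039), np.float64(0.004), 130)
buf1 113 [0.8196 0.8203 0.8209] 0.1093 0.04
buf2 92 [0.8267 0.8274 0.8278] 0.0401 0.048
lipL [0.6911 0.6922]
lipR [0.7062 0.7081]
handle 140 [0.461  0.0469 0.0965] 3.97 [0.0006 0.0809] 0.1005
bar [0.6192 0.6208] [0.0262 0.0718] [0.6161 0.0493 0.0342]
nails 0 0
```

```bash
python3 - <<'E'
from h import *
c=cam('wrist'); im,d=arm.grab_frame('wrist'); save('w0',im); np.savez('w0',d=d,im=im)
print(arm.get_calibration('wrist')['mount'].round(3) if 1 else 0, c[2].round(3))
print(at_z(c,[(0,0),(639,0),(0,479),(639,479),(320,240)],.04).round(3))
E
```

```text
[[ 0.    -0.952 -0.307  0.083]
 [ 1.     0.     0.001  0.001]
 [-0.001 -0.307  0.952 -0.158]
 [ 0.     0.     0.     1.   ]] [[-1.    -0.    -0.001  0.674]
 [-0.     0.952  0.307 -0.083]
 [ 0.001  0.307 -0.952  0.384]
 [ 0.     0.     0.     1.   ]]
[[ 0.935 -0.183  0.04 ]
 [ 0.411 -0.183  0.04 ]
 [ 1.077  0.34   0.04 ]
 [ 0.269  0.34   0.04 ]
 [ 0.673  0.024  0.04 ]]
```

View pics/w0.png

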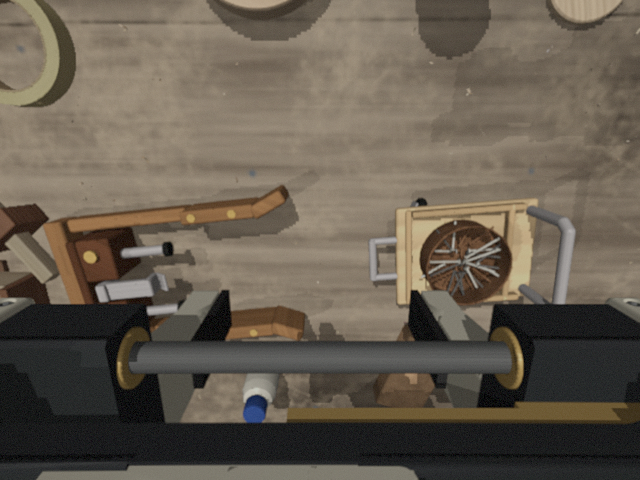

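The wrist view from above shows the right rail at (100–255, 222–213) with bolts at (190,217) and (231,213). The left rail's bolt is at (253,333). The lip tips are at (284,188) and (303,315), the nose bar at (374,261), and the handle on the line (568,225)–(562,300).

```bash
python3 - <<'E'
from h import *
c=cam('wrist')
def p(n,uv,z): print(n,at_z(c,uv,z)[:,:2].round(4).tolist())
p('boltR,R2,L',[(190,217),(231,213),(253,333)],.046)
p('tips R L',[(284,188),(303,315)],.045)
p('bar outer corners',[(371,241),(371,281)],.033)
p('handle',[(568,225),(561,300)],.095)
p('deck FR FL RR',[(396,208),(398,304),(537,199)],.04)
p('buffer tips R L, catch tip',[(172,249),(180,308)],.033)
p('catch',[(165,283)],.045)
E
```

```text
boltR,R2,L [[0.7987, -0.0017], [0.7587, -0.0057], [0.745, 0.1268]]
tips R L [[0.7069, -0.0297], [0.6907, 0.1056]]
bar outer corners [[0.6201, 0.0267], [0.6181, 0.0715]]
handle [[0.4664, -0.0066], [0.4579, 0.0624]]
deck FR FL RR [[0.5982, -0.0093], [0.5892, 0.0952], [0.4624, -0.0181]]
buffer tips R L, catch tip [[0.8259, 0.0354], [0.8257, 0.1036]]
catch [[0.8325, 0.0684]]
```

```bash
python3 -m crank '[[[-0.3,2,0,-0.5],[-0.6,4,0,-0.9],[-1,6,0.5,-0.9],[-1.36,8,1.5,-0.9],[-1.36,8.5,2.5,-0.9],[-1.36,8.5,3.4,-0.9],[-1.36,8.5,3.4,-0.9],[-1.36,8.5,3.4,-0.9]]]' 0.55 10
python3 - <<'E'
from h import *
c=cam('wrist'); im,d=arm.grab_frame('wrist'); save('w1',im); np.savez('w1',d=d,im=im)
s=arm.get_state(); print(s['eef_pos'],s['ee_rot'],s['width'])
print(proj(c,[[.4664,-.0066,.095],[.4579,.0624,.095]]))
E
```

```text
t: 1.65
eef_pos: [0.4632, 0.0341, 0.1424]
ee_rot: [-3.141, 0.0, -1.492]
force: [0.3, -0.3, 0.5]
width: 0.0393
gripper_force: 0.0
[0.46331725 0.03421049 0.14251776] [-3.14029032e+00  2.43706595e-04 -1.49219860e+00] 0.03984550120179349
[[316.85726626 205.05499824]
 [321.81470386 311.64271913]]
```

View pics/w1.png

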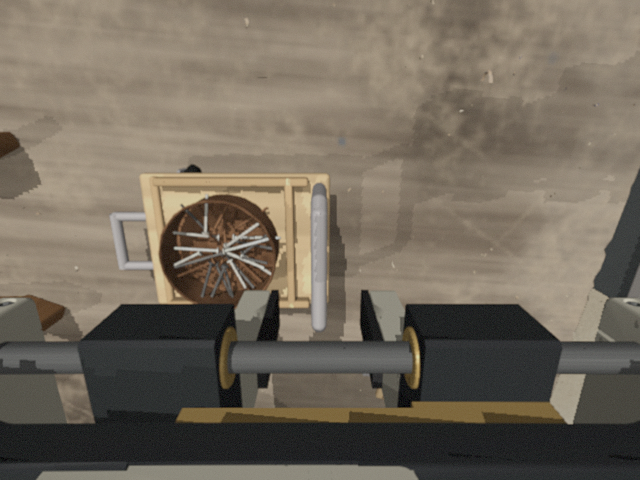

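The handle runs (319,188)–(319,325), centred between the fingers and parallel to the pads. Its middle is a few mm to the tool's +x. I'll descend and pinch.

```bash
python3 -m crank '[[[0.1,0,0.7,0],[0.2,0,1.5,0],[0.2,0,2.2,0],[0.2,0,2.55,0],[0.2,0,2.55,0],[0.2,0,2.55,0]]]' 0.55 20
python3 -m crank '[[[0,0,0,0],[0,0,0,0],[0,0,0,0],[0,0,0,0],[0,0,0,0]]]' 1 20
python3 - <<'E'
from h import *
c=cam('wrist'); im,d=arm.grab_frame('wrist'); save('w2',im)
for r in arm.recognise('caddy','wrist')[:2]+arm.recognise('nail_tin','wrist')[:1]: print(r)
E
```

```text
t: 2.45
eef_pos: [0.4635, 0.0292, 0.0785]
ee_rot: [-3.14, 0.0, -1.492]
force: [0.2, -0.8, -0.3]
width: 0.0394
gripper_force: 0.0
t: 3.08
eef_pos: [0.463, 0.0291, 0.0779]
ee_rot: [-3.141, 0.0, -1.492]
force: [0.1, -0.1, 1.3]
width: 0.009
gripper_force: 20.0
{'extent': [49.7, 181.8, 284.9, 225.0], 'score': 0.88}
{'extent': [103.9, 223.0, 172.0, 118.3], 'score': 0.58}
```

```bash
python3 -m crank '[[[0,-0.1,0,0],[0,-0.3,0,0],[0,-0.5,0,0],[0,-0.75,0,0],[0,-1.0,0,0],[0,-1.25,0,0],[0,-1.5,0,0],[0,-1.75,0,0],[0,-2.0,0,0],[0,-2.2,0,0],[0,-2.4,0,0],[0,-2.4,0,0]]]'
python3 - <<'E'
from h import *
c=cam('wrist'); im,d=arm.grab_frame('wrist'); save('w3',im); np.savez('w3',d=d,im=im)
a,da=arm.grab_frame('scene'); np.savez('s3',d=da,im=a)
b,db=arm.grab_frame('side'); np.savez('d3',d=db,im=b)
top=cv2.resize(a[190:270,255:365],(400,291),interpolation=cv2.INTER_CUBIC)
bot=cv2.resize(b[240:320,250:360],(400,291),interpolation=cv2.INTER_CUBIC)
save('m3',np.vstack([np.hstack([top,bot]),cv2.resize(im[:310,:],(600,291))[:, :600] if 0 else np.pad(cv2.resize(im[:310],(601,291)),((0,0),(0,199),(0,0)))]))
print(arm.get_state()['eef_pos'])
E
```

```text
t: 4.72
eef_pos: [0.5236, 0.0339, 0.0779]
ee_rot: [-3.141, 0.0, -1.492]
force: [1.1, -0.4, 5.8]
width: 0.0091
gripper_force: 20.0
[0.52293429 0.03380025 0.07788209]
```

View pics/m3.png

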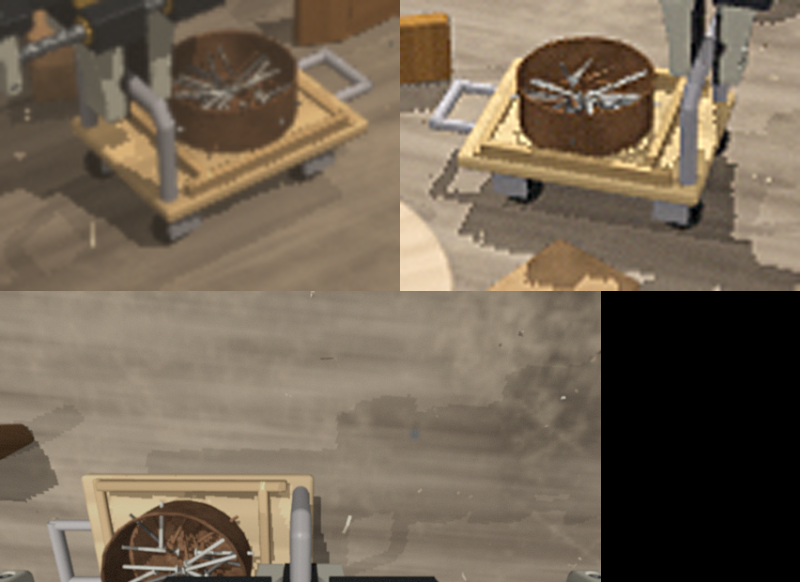

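The castors now trail: in the scene and side crops the wheels sit behind their forks and the tin is standing. In the wrist view the deck's right edge runs from (87,199) to (332,196) full size, and the bar's near corner is at (53,247).

```bash
python3 - <<'E'
from h import *
c=cam('wrist')
q=at_z(c,[(87,199),(332,196)],.038); print('R edge F,R',q.round(4))
print('yaw',np.degrees(np.arctan2(*(q[0]-q[1])[1::-1])))
th=np.degrees(np.arctan2(*(q[0]-q[1])[1::-1]))
for yaw in(th,4.5):
    r=np.radians(yaw);x=np.array([np.cos(r),np.sin(r)]);y=np.array([-x[1],x[0]])
    o=q[:,:2].mean(0)+.053*y; print('origin',o,'axis y there',.0615+(o[0]-.76)*.112)
    e=arm.get_state()['eef_pos'][:2]-o; print('tcp in caddy',e@x,e@y)
print('bar',at_z(c,[(53,247)],.033).round(4))
# scene/side deck depth points in top view
for n,f in(('scene','s3'),('side','d3')):
    k=cam(n);d=np.load(f+'.npz')['d']; v,u=np.mgrid[0:480,0:640]
    P=at_depth(k,np.c_[u.ravel(),v.ravel()],d.ravel())[d.ravel()>0]
    m=(P[:,2]>.034)&(P[:,2]<.046)&(P[:,0]>.51)&(P[:,0]<.66)&(abs(P[:,1]-.045)<.075); p=P[m,:2].astype(np.float32)
    print(n,len(p),cv2.minAreaRect(p)); print('front edge x,y pct',np.percentile(p[:,1],[1,99]))
    m=(P[:,2]>.025)&(P[:,2]<.042)&(P[:,0]>.668)&(P[:,0]<.69)&(abs(P[:,1]-.05)<.06); print('bar',m.sum(),P[m].mean(0), np.percentile(P[m,1],[2,98]))
E
```

```text
R edge F,R [[ 0.6537 -0.0017  0.038 ]
 [ 0.5182 -0.0142  0.038 ]]
yaw 5.273334734334355
origin [0.58107488 0.04478307] axis y there 0.041460386065920916
tcp in caddy -0.058903906144266195 -0.0055928040995706155
origin [0.58178762 0.04484401] axis y there 0.04154021383770506
tcp in caddy -0.059538387550538495 -0.006392138108725697
bar [[0.6803 0.0302 0.033 ]]
scene 1104 ((0.5846892595291138, 0.038931623101234436), (0.10652921348810196, 0.14964784681797028), 89.64289855957031)
front edge x,y pct [-0.01215737  0.08462416]
bar 70 [0.67520847 0.0482665  0.03498689] [0.02775951 0.07288517]
side 1213 ((0.5868983864784241, 0.0480356365442276), (0.1481797844171524, 0.10624004155397415), 4.14076566696167)
front edge x,y pct [-0.00418582  0.10176779]
bar 67 [0.67483489 0.05502849 0.03392019] [0.03200307 0.07613013]
```

```bash
python3 -m crank '[[[0.01,-0.15,-0.01,-0.03],[0.03,-0.4,-0.02,-0.1],[0.05,-0.7,-0.02,-0.17],[0.07,-1.0,-0.02,-0.23],[0.08,-1.25,-0.02,-0.29],[0.08,-1.5,-0.02,-0.32],[0.075,-1.8,-0.02,-0.32],[0.07,-2.1,-0.02,-0.32],[0.065,-2.45,-0.02,-0.32],[0.06,-2.8,-0.02,-0.32],[0.055,-3.05,-0.02,-0.32],[0.055,-3.05,-0.02,-0.32]]]'
python3 - <<'E'
from h import *
print(arm.get_state()['eef_pos'],arm.get_state()['force'],arm.get_state()['moment'])
c=cam('wrist'); im,d=arm.grab_frame('wrist'); save('w4',im)
a,da=arm.grab_frame('scene'); b,db=arm.grab_frame('side')
A=cv2.resize(a[160:260,290:460],(680,400),interpolation=cv2.INTER_CUBIC)
B=cv2.resize(b[220:310,130:330],(680,306),interpolation=cv2.INTER_CUBIC)
save('m4',cv2.resize(np.vstack([A,im[160:310,:].repeat(1,0)[:, :640] if 0 else np.pad(im[160:310],((0,0),(0,40),(0,0)))]),(680,550)))
for n,dd in(('scene',da),('side',db)):
    k=cam(n); v,u=np.mgrid[0:480,0:640]
    P=at_depth(k,np.c_[u.ravel(),v.ravel()],dd.ravel())[dd.ravel()>0]
    np.save('P4'+n,P)
    m=(P[:,2]>.034)&(P[:,2]<.042)&(P[:,0]>.585)&(P[:,0]<.68)&(abs(P[:,1]-.05)<.075); p=P[m]
    for lo in(.59,.61,.63,.65,.67):
        q=p[(p[:,0]>lo)&(p[:,0]<lo+.02)];print(n,lo,len(q),np.percentile(q[:,1],[1,99]).round(4))
E
```

```text
t: 6.38
eef_pos: [0.5994, 0.0385, 0.0781]
ee_rot: [-3.141, 0.0, -1.464]
force: [0.9, -1.1, -1.0]
width: 0.0091
gripper_force: 20.0
[0.59944462 0.03846386 0.07813479] [ 0.90519796 -1.14387608 -0.98274092] [-0.09864302 -0.1316488  -0.04424204]
scene 0.59 255 [-0.0079  0.0917]
scene 0.61 109 [-0.0067  0.0819]
scene 0.63 82 [-0.0048  0.089 ]
scene 0.65 54 [-0.0037  0.0923]
scene 0.67 20 [-0.0017  0.0869]
side 0.59 196 [-0.0023  0.0992]
side 0.61 133 [-0.      0.1018]
side 0.63 105 [0.0023 0.1045]
side 0.65 64 [0.0133 0.1067]
side 0.67 39 [0.0145 0.1086]
```

View pics/m4.png

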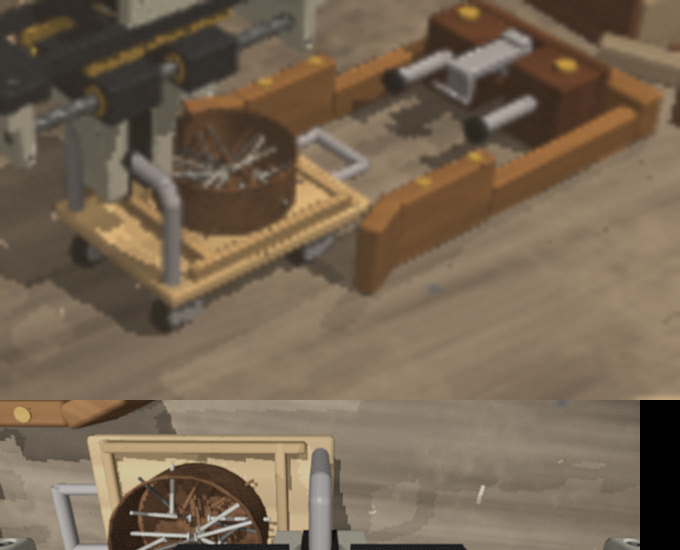

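The caddy's nose is at the lips, with the bar at (340,150) between the rails and the tin standing. In the wrist strip the right rail's inner edge is at about (60,187) and the deck edge at (95,197). I'll check that gap.

```bash
python3 - <<'E'
from h import *
c=cam('wrist')
q=at_z(c,[(62,187),(10,187)],.045)[:,:2]; e=at_z(c,[(90,197),(332,196)],.038)[:,:2]
print(q,e); d=(e[0]-e[1]); d/=np.linalg.norm(d); n=np.array([-d[1],d[0]])
print('yaw',np.degrees(np.arctan2(d[1],d[0])),'rail minus deck edge (want about -6mm):',(q-e[0])@n*1000)
E
```

```text
[[ 7.38501452e-01 -3.62680511e-04]
 [ 7.65543301e-01  2.60055570e-03]] [[ 0.72869435  0.00523328]
 [ 0.59512524 -0.00973037]]
yaw 6.392153596568554 rail minus deck edge (want about -6mm): [-6.65302328 -6.7188548 ]
```

```bash
python3 -m crank '[[[0,-0.15,0,0],[0,-0.4,0,-0.02],[0,-0.7,0,-0.04],[0,-1.0,0,-0.04],[-0.01,-1.3,0,-0.04],[-0.01,-1.6,0,-0.04],[-0.01,-1.9,0,-0.04],[-0.01,-2.2,0,-0.04],[-0.015,-2.5,0,-0.04],[-0.015,-2.75,0,-0.04],[-0.015,-2.95,0,-0.04],[-0.015,-3.0,0,-0.04]]]'
python3 - <<'E'
from h import *
s=arm.get_state();print(s['eef_pos'],s['force'],s['moment'])
a,da=arm.grab_frame('scene'); b,db=arm.grab_frame('side')
A=cv2.resize(a[145:245,320:460],(700,500),interpolation=cv2.INTER_CUBIC); save('s5',A); save('d5',cv2.resize(b[220:310,130:310],(700,350)))
E
```

```text
t: 8.02
eef_pos: [0.6737, 0.0467, 0.0782]
ee_rot: [-3.142, -0.0, -1.461]
force: [-0.7, 0.5, -2.0]
width: 0.0092
gripper_force: 20.0
[0.67366951 0.04671668 0.07824688] [-0.66203768  0.5203845  -1.98713311] [-0.06414193  0.22295094 -0.01522123]
```

View pics/s5.png

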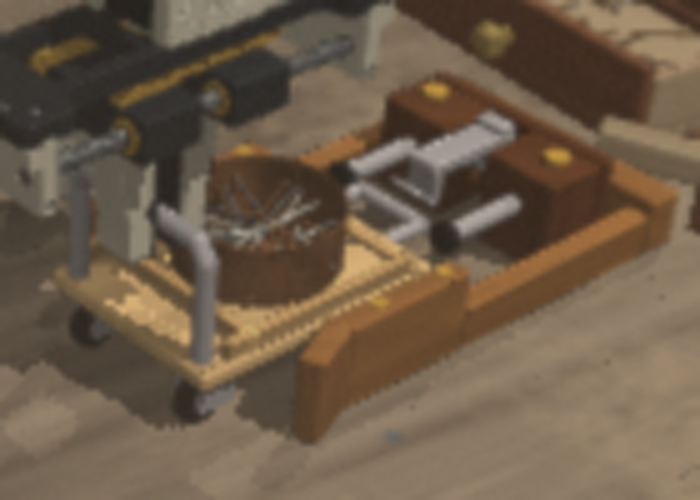

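The caddy is between the rails. The nose bar at (400,220) is just short of the catch at (430,185), the buffer tips are at (345,170) and (445,237), and the tin is standing. I'll creep in from here, reading the force.

```bash
python3 -m crank '[[[0,-0.08,0.01,0],[0,-0.16,0.01,0],[0,-0.24,0.01,0],[0,-0.32,0.01,0],[0,-0.4,0.01,0],[0,-0.48,0.01,0],[0,-0.56,0.01,0],[0,-0.56,0.01,0]]]'
```

```text
t: 9.12
eef_pos: [0.6874, 0.0482, 0.0782]
ee_rot: [-3.142, -0.0, -1.461]
force: [-1.5, -1.0, 0.6]
width: 0.0089
gripper_force: 20.0
```

```bash
python3 -m crank '[[[0,-0.06,0,0],[0,-0.12,0,0],[0,-0.18,0,0],[0,-0.24,0,0],[0,-0.24,0,0]]]'
```

```text
t: 9.75
eef_pos: [0.6939, 0.049, 0.0781]
ee_rot: [-3.14, 0.0, -1.461]
force: [0.9, -0.1, -1.6]
width: 0.0088
gripper_force: 20.0
```

```bash
python3 -m crank '[[[0,-0.06,0,0],[0,-0.12,0,0],[0,-0.18,0,0],[0,-0.24,0,0],[0,-0.24,0,0]]]'
```

```text
t: 10.38
eef_pos: [0.6991, 0.0495, 0.0781]
ee_rot: [3.141, -0.0, -1.461]
force: [-3.4, -1.6, 2.9]
width: 0.0094
gripper_force: 20.0
```

```bash
python3 -m crank '[[[0,-0.04,0,0],[0,-0.08,0,0],[0,-0.12,0,0],[0,-0.12,0,0]]]'
```

```text
t: 10.88
eef_pos: [0.7022, 0.0498, 0.0781]
ee_rot: [-3.142, -0.0, -1.461]
force: [-4.7, -2.0, 3.4]
width: 0.009
gripper_force: 20.0
```

```bash
python3 -m crank '[[[0,-0.04,0,0],[0,-0.08,0,0],[0,-0.08,0,0]]]'
```

```text
t: 11.25
eef_pos: [0.7039, 0.05, 0.078]
ee_rot: [3.141, -0.0, -1.461]
force: [-5.2, -1.6, 4.0]
width: 0.0093
gripper_force: 20.0
```

```bash
python3 -m crank '[[[0,-0.04,0,0],[0,-0.08,0,0],[0,-0.08,0,0]]]'
```

```text
t: 11.62
eef_pos: [0.7056, 0.0501, 0.0781]
ee_rot: [3.141, -0.0, -1.461]
force: [-5.8, -1.7, 4.7]
width: 0.009
gripper_force: 20.0
```

```bash
python3 -m crank '[[[0,-0.04,0,0],[0,-0.06,0,0],[0,-0.06,0,0]]]'
```

```text
t: 12.0
eef_pos: [0.7069, 0.0503, 0.078]
ee_rot: [3.14, -0.0, -1.461]
force: [-7.2, -0.8, 5.2]
width: 0.0091
gripper_force: 20.0
```

```bash
python3 -m crank '[[[0,-0.04,0,0],[0,-0.06,0,0],[0,-0.06,0,0]]]'
```

```text
t: 12.38
eef_pos: [0.7073, 0.0502, 0.078]
ee_rot: [3.138, -0.0, -1.461]
force: [-9.9, -1.3, 8.5]
width: 0.0092
gripper_force: 20.0
```

```bash
python3 -m crank '[[[0,0.03,0,0],[0,0.06,0,0],[0,0.06,0,0]]]'; python3 - <<'E'
from h import *
for n in('scene','side'):
    k=cam(n); old=np.load(n+'.npz')['d']; new=arm.grab_frame(n)[1]
    v,u=np.mgrid[0:480,0:640]
    for d,l in((old,'old'),(new,'new')):
        P=at_depth(k,np.c_[u.ravel(),v.ravel()],d.ravel())[d.ravel()>0]
        r=np.radians(6.4);X=P[:,:2]-[.825,.0695];a=X@[np.cos(r),np.sin(r)];b=X@[-np.sin(r),np.cos(r)]
        print(n,l,[(i,int(m.sum()),np.percentile(P[m,2],[50,95]).round(4).tolist()) for i in range(-15,40,6) if (m:=(a*1000>i)&(a*1000<=i+6)&(abs(b)<.009)&(P[:,2]>.015)).sum()>3])
E
```

```text
t: 12.75
eef_pos: [0.7069, 0.0503, 0.0781]
ee_rot: [3.14, -0.0, -1.461]
force: [-6.5, -1.3, 4.6]
width: 0.0095
gripper_force: 20.0
scene old [(9, 5, [0.0416, 0.0427]), (15, 21, [0.0452, 0.0533]), (21, 30, [0.0477, 0.0535]), (27, 10, [0.0521, 0.0538]), (33, 9, [0.0523, 0.0538]), (39, 9, [0.0522, 0.0533])]
scene new [(-15, 59, [0.0556, 0.0679]), (9, 4, [0.0412, 0.0423]), (15, 31, [0.0434, 0.0523]), (21, 18, [0.0503, 0.0537]), (27, 15, [0.0527, 0.0536]), (33, 13, [0.0507, 0.0535]), (39, 12, [0.0521, 0.0543])]
side old [(9, 10, [0.0393, 0.041]), (15, 32, [0.039, 0.0503]), (21, 25, [0.0489, 0.0515]), (27, 16, [0.0505, 0.0523]), (33, 15, [0.051, 0.0521]), (39, 13, [0.0508, 0.0517])]
side new [(-15, 33, [0.0587, 0.0683]), (-9, 9, [0.0364, 0.0393]), (-3, 10, [0.0388, 0.0404]), (3, 12, [0.0369, 0.041]), (9, 12, [0.039, 0.0408]), (15, 29, [0.0409, 0.0514]), (21, 26, [0.0488, 0.0523]), (27, 22, [0.0497, 0.0514]), (33, 19, [0.0455, 0.0525]), (39, 13, [0.0512, 0.0521])]
```

The catch stands at its original height, so it has probably dropped. I'll test it with a gentle pull back.

```bash
python3 -m crank '[[[0,0.04,0,0],[0,0.08,0,0],[0,0.08,0,0]]]'
```

```text
t: 13.22
eef_pos: [0.7051, 0.0501, 0.0781]
ee_rot: [3.141, -0.0, -1.461]
force: [-5.4, -0.6, 4.1]
width: 0.0092
gripper_force: 20.0
```

```bash
python3 -m crank '[[[0,0.04,0,0],[0,0.06,0,0],[0,0.06,0,0]]]'
```

```text
t: 13.6
eef_pos: [0.7039, 0.05, 0.078]
ee_rot: [3.141, -0.0, -1.461]
force: [-5.9, -1.0, 3.6]
width: 0.0091
gripper_force: 20.0
```

```bash
python3 -m crank '[[[0,0.04,0,0],[0,0.06,0,0],[0,0.06,0,0]]]'
```

```text
t: 13.98
eef_pos: [0.7026, 0.0499, 0.0781]
ee_rot: [3.142, -0.0, -1.461]
force: [-3.9, -1.4, 2.9]
width: 0.009
gripper_force: 20.0
```

```bash
python3 -m crank '[[[0,0.03,0,0],[0,0.04,0,0],[0,0.04,0,0]]]'
```

```text
t: 14.35
eef_pos: [0.7021, 0.0498, 0.0781]
ee_rot: [-3.141, 0.0, -1.461]
force: [-1.6, -0.4, 2.3]
width: 0.0088
gripper_force: 20.0
```

```bash
python3 -m crank '[[[0,0.03,0,0],[0,0.04,0,0],[0,0.04,0,0]]]'
```

```text
t: 14.72
eef_pos: [0.7018, 0.05, 0.0782]
ee_rot: [-3.139, 0.0, -1.461]
force: [5.8, -0.6, -3.6]
width: 0.009
gripper_force: 20.0
```

The catch holds: the caddy stopped at x = .7018 and the pull rose to +5.8 N. I'll relax the pull, let go and rise straight up.

```bash
python3 -m crank '[[[0,-0.03,0,0],[0,-0.03,0,0],[0,-0.03,0,0]]]' && python3 -m crank '[[[0,0,0,0],[0,0,0,0],[0,0,0,0],[0,0,0,0]]]' 0.6 && python3 -m crank '[[[0,0,-0.5,0],[0,0,-1.2,0],[0,0,-2.2,0],[0,0,-3.5,0],[0,0,-4.8,0],[0,0,-5.5,0],[0,0,-5.5,0],[0,0,-5.5,0]]]'
python3 - <<'E'
from h import *
for n in('scene','side'):
    k=cam(n); d=arm.grab_frame(n)[1]; v,u=np.mgrid[0:480,0:640]
    P=at_depth(k,np.c_[u.ravel(),v.ravel()],d.ravel())[d.ravel()>0]
    m=(P[:,2]>.088)&(P[:,2]<.105)&(abs(P[:,0]-.70)<.04)&(abs(P[:,1]-.055)<.06); print(n,'handle',m.sum(),P[m].mean(0).round(4))
    m=(P[:,2]>.05)&(P[:,2]<.085)&(abs(P[:,0]-.765)<.05)&(abs(P[:,1]-.06)<.05); print('tin',m.sum(),P[m].mean(0).round(4),np.percentile(P[m,2],[50,98]).round(4))
    m=(P[:,2]>.034)&(P[:,2]<.046)&(abs(P[:,0]-.72)<.03)&(abs(P[:,1]-.055)<.05); print('deck',np.percentile(P[m,2],[10,50,90]).round(4))
    print(arm.recognise('nail_tin',n)[:1])
E
```

```text
t: 15.1
eef_pos: [0.7019, 0.0499, 0.0782]
ee_rot: [-3.141, 0.0, -1.461]
force: [4.9, 0.1, -3.0]
width: 0.0093
gripper_force: 20.0
t: 15.6
eef_pos: [0.7012, 0.0497, 0.078]
ee_rot: [3.141, -0.0, -1.461]
force: [0.0, -0.4, -0.1]
width: 0.0344
gripper_force: 0.0
t: 16.6
eef_pos: [0.7007, 0.0497, 0.2144]
ee_rot: [3.14, 0.0, -1.461]
force: [0.0, -0.2, -0.2]
width: 0.0351
gripper_force: 0.0
scene handle 162 [0.6985 0.0492 0.0967]
tin 577 [0.7743 0.0651 0.0592] [0.0579 0.07  ]
deck [0.0362 0.0384 0.0442]
[{'extent': [362.0, 176.0, 37.7, 25.9], 'score': 0.86}]
side handle 132 [0.6976 0.0651 0.0962]
tin 663 [0.7705 0.0648 0.0586] [0.0578 0.069 ]
deck [0.0355 0.0374 0.0444]
[]
```

```bash
python3 -c "
from station import arm
print(arm.job_done())"
```

```text
the job is handed in; nothing more can be done
None
```

The larger caddy is parked in the bay with the catch holding it: it stopped a gentle 5.8 N pull back. The tin is still standing and the arm is clear. The push peaked at about 10 N, because I went roughly 5 mm past the point where the catch holds, and the job was handed in at about 17 s.

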